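# Draw the twist-locked filter out of its well

## Task

Take the used white filter canister with the orange head out of the grey desoldering unit: it is twist-locked at an angle that cannot be seen, so turn it counter-clockwise a little at a time, with a light upward pull between turns to feel where it comes free, never forcing it, then draw it straight out. Stand it upright and gently in the blue bin beside the spent filter already there, leaving that filter standing and the reel and the board stack undisturbed. Keep the canister upright all the way.

Things in the scene. Friction and masses are not known exactly. Their poses are not given: they have to be found in the camera images.
- station: Grey desoldering filter unit, fixed: a box 140 x 130 x 142 mm high; origin at bench level on the well's axis, z up; black control panel on its -x face (75 mm from the axis, the other faces 65 mm). The snug round well (1.2 mm radial play) runs down to a floor 12 mm above the bench, on which the canister stands.
- station_rim (a point): Centre of the unit's open top, on the well's axis, 142 mm above the bench. A square recess 104 x 104 mm, 32 mm deep, surrounds the grip head: fingers go in only vertically and partly closed (opened fully they strike the rim). Closed on the head they turn freely in it. Closing may press the canister down a little: raise it 1 mm to unload it before feeling.
- station_lock (a point): Point on the well's axis 98 mm above the bench, at the underside of a steel collar hidden below the canister's flange. The collar has two vertical slots, half a turn apart, 14 mm wide that let the lugs through; the slots' angle differs every time and is not given by this point's axes. No end stop, no click: the lugs can pass under the slots unnoticed.
- canister: White filter canister, 140 mm tall, 0.19 to 0.3 kg; origin at the centre of its underside, z up its axis. Tube 34 mm in diameter, 0 to 100 mm up; orange flange 58 mm in diameter, 100 to 106 mm up; orange square grip head above. Its foot leaves the unit after 130 mm of lift.
- canister_grip (a point): Centre of the orange grip head, 123 mm above the canister's underside: a block 30 x 30 mm, faces square to the canister's x and y, from the flange (106 mm) to the top (140 mm). At the start its top stands 10 mm above the unit's rim.
- canister_lugs (a point): Point on the axis 80 mm up, between two steel lugs on the canister's +x and -x sides (9 mm wide, 24 mm out, 76 to 84 mm up). Locked, it lifts 2 mm and stops: a 6 to 15 N pull shows this, over 60 N is forcing. It frees 0.35 to 1.45 rad counter-clockwise (from above) of the start, in a window about 0.2 rad wide; lower it to within 1 mm of the well floor before turning on.
- bin: Blue open bin fixed to the bench, 140 mm (x) x 210 mm (y) x 55 mm high, walls and floor 5 mm thick; origin at the centre of its underside, z up. The old filter stands in its -y half; the +y half is empty.
- bin_in (a point): Centre of the bin's inner floor, 5 mm above the bench; axes as the bin's.
- old_canister: Spent filter already standing in the bin: the same shape and size as the canister but grey with a black head, loose; origin at the centre of its underside, z up.
- reel: Bystander: black solder reel, 64 mm in diameter, 50 mm high, standing flat, loose; origin at the centre of its underside.
- board_stack: Bystander: stack of green circuit boards 100 x 70 x 48 mm high, loose; origin at the centre of its underside.
Things that resemble listed ones, but are neither listed nor needed, are in the scene too. There is more than one size of the canister; the one meant has the size given above.

How it is judged:
By the outcome, as a careful person would: the job done as asked, in the order asked, and still so for the second after the job is handed in, with the robot touching nothing.
It also fails if it takes over 58 s, if anything falls off the work surface, if the arm or the gripper's body presses on something with over 40 N, if the wrist force passes 120 N, or if a joint passes its speed limit or range.

## Robot

A 6-joint arm with a two-finger parallel gripper is mounted at the origin on the work surface. World frame = base frame: x ahead of the robot, y to its left, z up, the work surface at z = 0. Lengths are in m, angles in rad, forces in N, time in s.
With the tool pointing down it reaches from about 0.375 to 0.975 m from the base axis. Payload 3.8 kg.
Tool frame: the origin (TCP) lies on the centre line of the jaws, within the pads' length; the fingertips stand 14 mm ahead of it and the grasp point (between the pads) lies 5 mm behind it; z points along the fingers, y is the line along which they close (so a half turn about z gives the same grasp; the last joint's range is limited). The gripper opens to 85 mm and grips with 20 to 120 N. Pads are 22 mm wide; open, the fingers measure 114 mm over their backs; the gripper's body (76 mm by 85 mm) begins 54 mm behind the grasp point. The pads swing forward as they close: fully open they stand 13 mm farther back than shut.
Start: joints at [-1.184, 0.264, 1.604, -0, 1.274, -0.037], TCP at [0.278, -0.615, 0.245] pointing down, gripper open.
Joint ranges: [-2.63, 2.63], [-0.94, 2.18], [0.31, 2.57], [-1.31, 4.45], [0, 2.66], [-2.55, 2.55]. Speed limits (rad/s): [2.57, 2.57, 3.14, 3.14, 3.14, 3.14].

## Interface

Orientations are given as a rotation vector (axis times angle).
In Python, from bench import env gives the robot as it stands. Calls block until the motion is done:
- env.goto(position, orientation): joint-space move of the TCP to a pose.
- env.line_to(position, rot=None, max_speed=0.15, contact_N=None): straight line of the TCP; rot=None keeps the orientation; max_speed is the mean speed in m/s. With contact_N (N) it stops when the force on the tool has changed by that much, and returns True; else False.
- env.set_joints(angles): joint-space move.
- env.set_gripper(opening, strength=None): finger opening in m; strength is the grip in N (None keeps the last); returns when the fingers have stopped.
- env.hold(seconds).
- env.ik(position, orientation): joint angles nearest the present ones, or None.
- env.get_image(name): name is "scene" or "top" or "wrist"; returns a dict with "pixels" (480x640x3 uint8, red, green, blue), "camera_matrix" (3x3 intrinsics, pixels), "D" ([k1, k2, p1, p2, k3] as OpenCV has them; the pictures are not rectified), "pose" (4x4, takes a point from camera to world coordinates). Camera axes: x right, y up, looking along -z (the intrinsics and any distortion apply to the point x, -y, -z); pixel columns grow to the right and rows downward; lengths in m; the calibration is good to about 2 mm. A picture is of the moment at which its call begins. There is no depth.
A pose or a line that the arm cannot do raises env.Unreachable and nothing moves.
- env.sign_off(): hands the job in; it is judged then, once.
Readings, each from a call of its own:
- env.get_time_s(): time.
- env.get_q(): joint angles.
- env.get_joint_vel(): joint speeds.
- env.get_joint_torque(): joint torques, N m.
- env.get_eef_pos(): TCP position.
- env.get_orientation(): TCP orientation.
- env.get_force(): force on the tool from outside, world axes, zero at the start.
- env.get_torque(): the same for the moment, N m.
- env.get_grip_width(): finger opening in m.
- env.get_grasp_force(): force on a finger pad.
Only numpy, scipy, OpenCV 4.12 (cv2) and the standard library are available. Lean on these libraries where they do the work, as an engineer would, in place of code of your own. Each camera call takes 0.05 s, during which the arm holds its last target. There are 200 camera calls.

## Working session

There is one attempt and no reset: what is moved stays moved. The work goes in short steps, each a Python script; the robot and the scene stay as the last script left them, time stands still between calls to the robot, and variables do not carry over. Pictures are saved under pics/ and viewed, at most 10 in all, crops included, and the job is handed in when it is done.

```bash
ls; mkdir -p pics
python3 - <<'E'
from bench import env
import cv2,numpy as np
for n in ("scene","top"):
    d=env.get_image(n); cv2.imwrite(f"pics/{n}0.png",d["pixels"][:,:,::-1]); np.savez(f"pics/{n}0.npz",**d)
    print(n,d["camera_matrix"].tolist(),np.ravel(d["D"]).tolist(),d["pose"].round(4).tolist())
print(env.get_time_s(),env.get_orientation(),env.get_force())
E
```

```text
pics
scene [[493.42776485110744, 0.0, 324.7770443450747], [0.0, 493.42776485110744, 242.62142309302467], [0.0, 0.0, 1.0]] [-0.09745413319392186, 0.0, 0.0, 0.0, 0.0] [[0.8051, -0.3816, 0.454, 0.9701], [0.5929, 0.5365, -0.6005, -0.5623], [-0.0144, 0.7527, 0.6582, 0.6648], [0.0, 0.0, 0.0, 1.0]]
top [[457.4847458173332, 0.0, 318.90593541070206], [0.0, 457.4847458173332, 240.75646152669458], [0.0, 0.0, 1.0]] [-0.055696316539401304, 0.0, 0.0, 0.0, 0.0] [[0.0187, 0.9961, -0.0858, 0.514], [-0.9997, 0.0174, -0.0157, -0.0274], [-0.0141, 0.0861, 0.9962, 0.8925], [0.0, 0.0, 0.0, 1.0]]
0.1 [-3.06931642e+00 -6.60288656e-01  5.38693202e-04] [ 0.0198973  -0.48791418 -0.02838903]
```

View pics/top0.png

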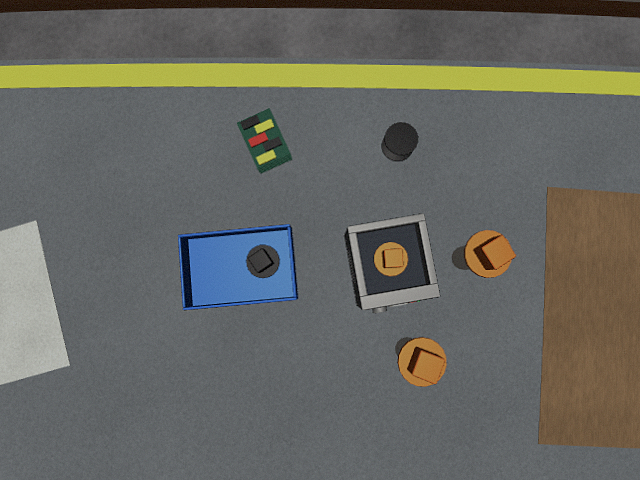

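View pics/scene0.png

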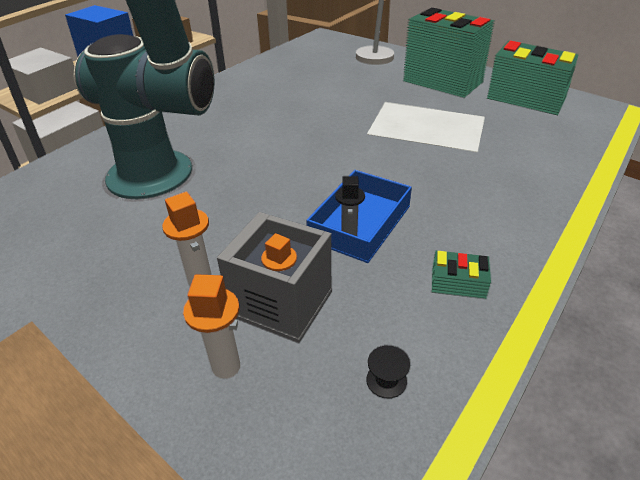

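The top view shows the unit at about (393,260) with the small orange head at (393,258). The bin is at (238,268), with the old filter's black head at (262,261) in its right (-y) half. Two larger decoy canisters stand at (490,253) and (423,362), the boards at (264,140) and the reel at (400,141). The scene view agrees, with the canister head at (278,249).

```bash
cat > h.py <<'E'
import cv2,numpy as np
from scipy.spatial.transform import Rotation as R
def ray(d,uv):
    uv=np.asarray(uv,float).reshape(-1,1,2)
    p=cv2.undistortPoints(uv,d["camera_matrix"],np.ravel(d["D"]))[:,0]
    v=np.c_[p[:,0],-p[:,1],-np.ones(len(p))]@d["pose"][:3,:3].T
    return d["pose"][:3,3],v
def plane(d,uv,z):
    o,v=ray(d,uv); return o+v*((z-o[2])/v[:,2])[:,None]
def tri(d1,u1,d2,u2):
    o1,a=ray(d1,u1);o2,b=ray(d2,u2);a=a[0]/np.linalg.norm(a[0]);b=b[0]/np.linalg.norm(b[0])
    s=np.linalg.lstsq(np.c_[a,-b],o2-o1,rcond=None)[0]
    p,q=o1+s[0]*a,o2+s[1]*b
    return (p+q)/2,np.linalg.norm(p-q)
def hsv(d): return cv2.cvtColor(d["pixels"],cv2.COLOR_RGB2HSV)
def blobs(m,amin=80):
    c,_=cv2.findContours(m,cv2.RETR_EXTERNAL,cv2.CHAIN_APPROX_NONE)
    return sorted([k for k in c if cv2.contourArea(k)>amin],key=cv2.contourArea,reverse=True)
def down(yaw): # tool z down; tool y (closing line) at angle yaw+90deg in world (x axis at yaw)
    return (R.from_euler('z',yaw)*R.from_euler('x',np.pi)).as_rotvec()
def snap(env,n,f):
    d=env.get_image(n); cv2.imwrite(f"pics/{f}.png",d["pixels"][:,:,::-1]); np.savez(f"pics/{f}.npz",**d); return d
E
python3 - <<'E'
from h import *
t=dict(np.load("pics/top0.npz")); s=dict(np.load("pics/scene0.npz"))
for d,n in((t,"top"),(s,"scene")):
    for nm,lo,hi in(("orange",(5,120,60),(20,255,255)),("blue",(100,150,40),(125,255,255))):
        for k in blobs(cv2.inRange(hsv(d),lo,hi)):
            (c,sz,a)=cv2.minAreaRect(k); print(n,nm,np.round(c),np.round(sz),round(a),cv2.contourArea(k))
print(plane(t,[[394,258]],.152), plane(t,[[394,258]],0.15))
# outer corners of bin at rim
for z in(.055,): print(plane(t,[[179,235],[291,226],[297,298],[184,309]],z).round(3))
print("old head",plane(t,[[262,260]],.145).round(3),"reel",plane(t,[[400,138]],.05).round(3),"board",plane(t,[[264,140]],.048).round(3))
print("decoys",plane(t,[[495,252],[429,365]],.2).round(3))
print(R.from_rotvec([-3.069,-.66,0]).as_matrix().round(2))
E
```

```text
top orange [422. 362.] [48. 49.] 11 1800.0
top orange [488. 254.] [47. 46.] 45 1729.5
top orange [390. 258.] [33. 33.] 90 872.0
top blue [237. 267.] [ 76. 115.] 85 8342.5
scene orange [213. 304.] [54. 60.] 16 2391.0
scene orange [183. 217.] [46. 46.] 72 1514.5
scene orange [280. 253.] [35. 36.] 18 919.0
scene orange [634. 169.] [16. 16.] 18 193.5
scene orange [346.  24.] [35. 17.] 13 119.0
scene blue [360. 210.] [74. 96.] 37 4410.0
scene blue [99. 25.] [42. 60.] 72 1788.0
[[ 0.55186394 -0.1378453   0.152     ]] [[ 0.5519663  -0.13814347  0.15      ]]
[[0.592 0.246 0.055]
 [0.613 0.038 0.055]
 [0.481 0.024 0.055]
 [0.456 0.231 0.055]]
old head [[0.545 0.077 0.145]] reel [[ 0.784 -0.164  0.05 ]] board [[0.777 0.094 0.048]]
decoys [[ 0.561 -0.285  0.2  ]
 [ 0.391 -0.184  0.2  ]]
[[ 0.91  0.41 -0.  ]
 [ 0.41 -0.91  0.  ]
 [ 0.   -0.   -1.  ]]
```

Run:
```python
from h import *
from bench import env
p=env.get_eef_pos(); env.line_to([p[0],p[1],.36],max_speed=.3)
env.goto([.53,-.14,.36],down(1.33))
d=snap(env,"wrist","w1")
print(env.get_time_s(),env.get_q(),d["camera_matrix"].tolist(),d["D"],d["pose"].round(3).tolist())
env.line_to([.58,-.14,.36],max_speed=.3)
d=snap(env,"wrist","w2"); print(d["pose"][:3,3],env.get_time_s())
```

```text
2.625 [-3.05240145e-01 -2.73971012e-02  1.71961677e+00 -3.22074296e-04
  1.44937819e+00 -6.28508012e-02] [[374.72572663749554, 0.0, 314.4531840588806], [0.0, 374.72572663749554, 235.5155344180293], [0.0, 0.0, 1.0]] [0.02340086 0.         0.         0.         0.        ] [[0.971, 0.232, 0.062, 0.545], [-0.24, 0.937, 0.253, -0.077], [0.0, -0.26, 0.966, 0.487], [0.0, 0.0, 0.0, 1.0]]
[ 0.59617129 -0.07750776  0.48640223] 2.9917
```

View pics/w1.png

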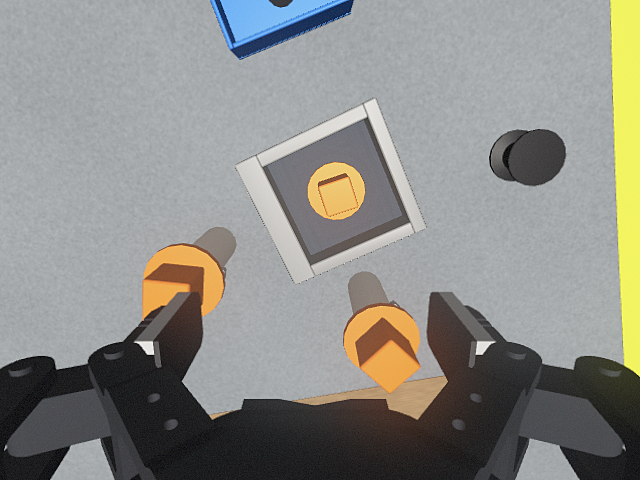

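View pics/w2.png

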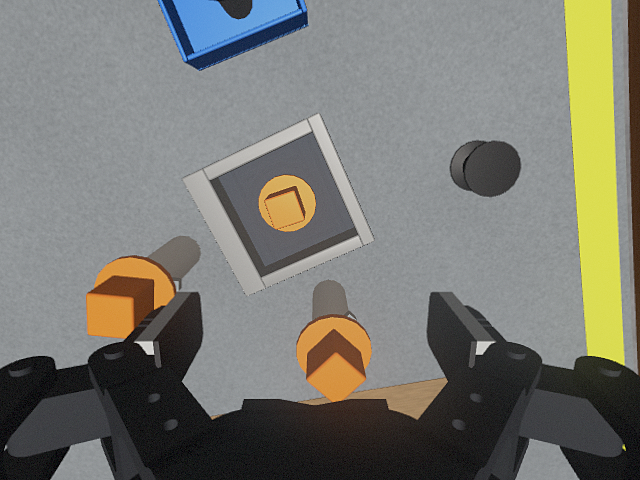

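Wrist views: the head top is at about (338,197) in w1 and (285,208) in w2. Both decoys are taller and stand outside the unit. I'll crop in to get the head's edges.

Run:
```python
from h import *
out=[]
for f,(u,v) in(("w1",(338,192)),("w2",(286,204))):
    im=cv2.imread(f"pics/{f}.png")[v-38:v+38,u-38:u+38]
    out.append(cv2.resize(im,(390,390),interpolation=cv2.INTER_NEAREST))
cv2.imwrite("pics/crop1.png",np.hstack(out))
d=dict(np.load("pics/w1.npz"))["pixels"]
print(d[197,300:375:3].tolist())
print(d[160:225:3,338].tolist())
```

```text
[[122, 116, 120], [123, 117, 123], [116, 116, 128], [245, 201, 112], [238, 194, 108], [239, 196, 112], [239, 198, 112], [198, 101, 55], [240, 197, 113], [238, 194, 110], [238, 194, 105], [238, 194, 105], [240, 197, 112], [238, 195, 108], [238, 196, 110], [238, 196, 109], [239, 197, 110], [239, 195, 108], [242, 180, 95], [240, 197, 112], [239, 195, 110], [255, 205, 105], [123, 118, 124], [121, 117, 121], [121, 116, 123]]
[[117, 117, 121], [251, 216, 126], [239, 204, 121], [239, 203, 117], [239, 202, 116], [154, 101, 63], [126, 78, 54], [242, 194, 107], [240, 203, 117], [238, 199, 113], [238, 199, 112], [239, 198, 110], [239, 195, 108], [239, 194, 110], [238, 193, 105], [237, 189, 101], [239, 191, 103], [238, 192, 104], [241, 196, 106], [240, 192, 105], [113, 111, 124], [121, 114, 120]]
```

View pics/crop1.png

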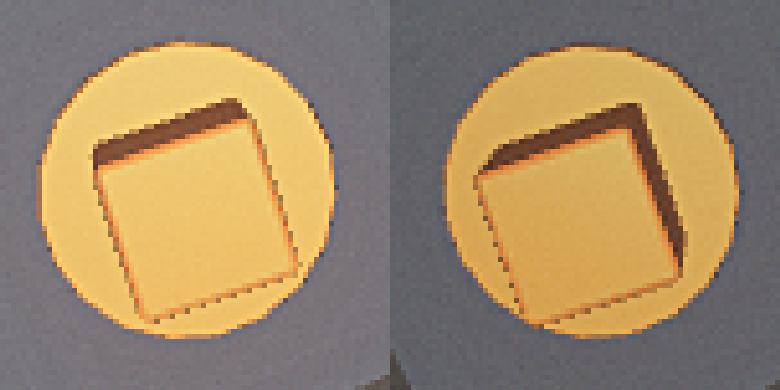

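The crops show the head's top face as a clear square: w1 corners at about (319,188), (349,177), (358,207), (329,217), and w2 corners at about (265,201), (295,191), (305,219), (275,229).

Run:
```python
from h import *
L={}
hand={"w1":np.array([[96,172],[251,120],[298,272],[148,322]])/5.132+[300,154]-.5,"w2":np.array([[86,178],[240,128],[292,272],[140,325]])/5.132+[248,166]-.5}
ds={}
for f in("w1","w2"):
    d=dict(np.load(f"pics/{f}.npz")); ds[f]=d
    im=d["pixels"].copy(); c=hand[f].mean(0).astype(int)
    g=cv2.inRange(im,(225,182,80),(255,225,140))
    n,lab=cv2.connectedComponents(g,connectivity=4)
    m=(lab==lab[c[1],c[0]]).astype(np.uint8)
    m=cv2.morphologyEx(m,cv2.MORPH_OPEN,np.ones((5,5)))
    k=blobs(m,50)[0]; r=cv2.minAreaRect(k)
    print(f,r,hand[f].mean(0))
    L[f]=(hand[f],cv2.boxPoints(r))
for i in range(4):
    p,e=tri(ds["w1"],L["w1"][0][i],ds["w2"],L["w2"][0][i]); print(p.round(4),round(e,4))
p,e=tri(ds["w1"],L["w1"][0].mean(0),ds["w2"],L["w2"][0].mean(0)); print("ctr",p,e)
for f in ds:
    for q in L[f]:
        w=plane(ds[f],q,.152)[:,:2]; print(f,w.mean(0).round(4),[ (round(float(np.linalg.norm(w[(i+1)%4]-w[i])),4),round(float(np.degrees(np.arctan2(*(w[(i+1)%4]-w[i])[::-1]))),1)) for i in range(4)])
# flange ellipse centre
cs=[]
for f in ds:
    c=L[f][0].mean(0)
    k=min(blobs(cv2.inRange(hsv(ds[f]),(5,80,60),(25,255,255))),key=lambda k:np.linalg.norm(np.mean(k[:,0],0)-c))
    el=cv2.fitEllipse(cv2.convexHull(k)); cs.append(el[0]); print(el, plane(ds[f],[el[0]],.118).round(4))
print(tri(ds["w1"],cs[0],ds["w2"],cs[1]))
t=dict(np.load("pics/top0.npz"))
# decoys: flange centres & bin rim corners in top
for f in("w1","w2"): print("binblue",f)
```

```text
w1 ((337.8999938964844, 196.2000274658203), (29.409183502197266, 30.041637420654297), 71.56504821777344) [338.13016368 196.66056118]
w2 ((319.5, 239.5), (479.0, 639.0), 90.0) [284.42517537 209.48869836]
[ 0.5377 -0.1226  0.1487] 0.0003
[ 0.5662 -0.1206  0.1466] 0.0001
[ 0.5686 -0.1489  0.1454] 0.0011
[ 0.5404 -0.1501  0.1524] 0.0006
ctr [ 0.55317567 -0.13541798  0.14831953] 0.0005233418641820524
w1 [ 0.553  -0.1352] [(0.0283, 4.6), (0.0281, -85.4), (0.0279, -175.1), (0.0283, 95.3)]
w1 [ 0.5529 -0.1347] [(0.0267, 4.5), (0.0267, -84.2), (0.0272, -175.1), (0.0269, 94.7)]
w2 [ 0.5536 -0.1347] [(0.0285, 4.1), (0.0272, -84.8), (0.029, -174.3), (0.028, 94.3)]
w2 [ 0.5681 -0.2071] [(0.4945, -13.9), (0.4729, -91.5), (0.6941, 166.2), (0.4737, 64.1)]
((335.648193359375, 190.42999267578125), (57.818138122558594, 58.49492645263672), 28.593528747558594) [[ 0.5529 -0.1343  0.118 ]]
((286.6723937988281, 202.68667602539062), (56.82853698730469, 58.077598571777344), 134.42864990234375) [[ 0.5533 -0.1342  0.118 ]]
(array([ 0.55294791, -0.13469191,  0.11507639]), np.float64(4.591148644935085e-05))
binblue w1
binblue w2
```

The head centre is at (0.553, -0.135), yaw about 4.7°. Its top triangulates to about 0.149, against 0.152 from the text. The flange is at about 0.115 against 0.118, so both hold within calibration. Next I grasp.

Run:
```python
from h import *
from bench import env
env.set_gripper(.052,60)
yaw=np.radians(4.7); c=[.553,-.135]
env.goto([*c,.25],down(yaw)); print(env.get_q().round(3),env.get_force())
env.line_to([*c,.165],max_speed=.12)
print(env.line_to([*c,.138],max_speed=.04,contact_N=6),env.get_eef_pos(),env.get_force())
env.set_gripper(.02,60)
print(env.get_grip_width(),env.get_grasp_force(),env.get_force(),env.get_torque(),env.get_eef_pos(),env.get_time_s())
snap(env,"scene","s1")
```

```text
[-0.283  0.061  1.828  0.     1.251  1.205] [ 0.98171943 -0.0064063   1.11769062]
False [ 0.55310603 -0.13505567  0.13803784] [-0.34231483 -0.02102676 -0.265519  ]
0.02900546886561001 60.4613471031189 [-9.80266528e-02 -1.10167034e-03  2.12783594e+00] [ 0.03522238 -0.04890074  0.02561122] [ 0.5534596  -0.13510769  0.13857821] 6.575
```

```bash
cat >> h.py <<'E'
def feel(env,c,z0,yaw):
    """light pull: up to 5 mm, stop at 8 N; returns (stopped, lift, force)"""
    f0=env.get_force()
    hit=env.line_to([*c,z0+.005],down(yaw),max_speed=.015,contact_N=8)
    f=env.get_force(); lift=env.get_eef_pos()[2]-z0
    return hit,lift,f-f0
E
python3 - <<'E'
from h import *
from bench import env
yaw=np.radians(4.7); c=[.553,-.135]; z0=.139
for z in (.1385,.139):
    env.line_to([*c,z],max_speed=.01); env.hold(.1); print(z,env.get_eef_pos()[2],env.get_force())
h=feel(env,c,z0,yaw); print(h,env.get_time_s())
env.line_to([*c,z0],max_speed=.02); print(env.get_eef_pos(),env.get_force(),env.get_time_s())
E
```

```text
0.1385 0.13860554340997527 [0.84946514 0.25245154 1.05347693]
0.139 0.13864659071024196 [ 0.28365584 -0.73736082 -1.06760171]
(True, np.float64(0.0010322207350151602), array([ 2.02228435, -0.07022789, -2.00337763])) 7.6083
[ 0.55279678 -0.13493852  0.13870279] [ 0.51878799 -1.65996562 -1.19702683] 7.8583
```

Run:
```python
from h import *
from bench import env
c=[.553,-.135]
for z in (.1395,.140,.1405,.141,.1415,.142,.1425,.143,.1435):
    env.line_to([*c,z],max_speed=.01); env.hold(.06); f=env.get_force(); print(z,env.get_eef_pos()[2].round(5),f.round(2))
    if f[2]<-10: break
env.line_to([*c,.139],max_speed=.02); env.hold(.1);print(env.get_eef_pos(),env.get_force(),env.get_time_s(),env.get_grip_width())
```

```text
0.1395 0.13914 [ 0.7   0.89 -2.73]
0.14 0.13995 [-0.35  0.37 -2.61]
0.1405 0.14053 [-0.63 -0.6  -3.2 ]
0.141 0.1406 [ 0.69 -0.37 -5.66]
0.1415 0.1407 [  2.89  -0.53 -12.42]
[ 0.55342407 -0.13505976  0.13990588] [-0.2901158   0.30386626 -3.01215038] 9.775 0.028939515464124297
```

The feel is clear: the floor is at TCP z = 0.1386, the canister weighs 2.7 N, and it stops at +2.0 mm. I'll run the turn and pull search.

Run:
```python
from h import *
from bench import env
c=[.553,-.135]; y0=np.radians(4.7)
for i in range(1,15):
    yaw=y0+.11*i
    z=.1386
    env.line_to([*c,z],max_speed=.02); env.hold(.05)
    while env.get_eef_pos()[2]>.1394 and z>.1375: z-=.0003; env.line_to([*c,z],max_speed=.01); env.hold(.05)
    zb=env.get_eef_pos()[2]; fb=env.get_force()
    env.goto([*c,z+.0003],down(yaw)); ft=env.get_force(); T=env.get_torque()
    z=.1413; env.line_to([*c,z],max_speed=.02); env.hold(.06)
    while True:
        f=env.get_force(); za=env.get_eef_pos()[2]
        if f[2]<-7 or za>.1419 or z>.1428: break
        z+=.0003; env.line_to([*c,z],max_speed=.01); env.hold(.06)
    print(i,"low",zb.round(4),fb[2].round(1),"turn F",ft.round(1),T[2].round(2),"pull z",round(z,4),za.round(4),f.round(1),"t",round(env.get_time_s(),2),flush=True)
    if za>.1416: print("FREE",yaw); break
    if np.abs(f).max()>25 or env.get_time_s()>38: print("stop"); break
```

```text
1 low 0.1388 -2.6 turn F [ 0.4  0.1 -3.1] 0.04 pull z 0.1416 0.1407 [  0.5  -0.4 -12.3] t 10.96
2 low 0.1386 -1.0 turn F [-0.3  0.4 -1.8] 0.08 pull z 0.1416 0.1407 [  0.2   0.2 -11.5] t 12.51
3 low 0.1386 -2.8 turn F [-0.  -0.6 -0.8] -0.01 pull z 0.1413 0.1407 [-0.3  0.2 -7.2] t 13.75
4 low 0.1391 -2.9 turn F [ 0.5 -0.2 -2.9] 0.01 pull z 0.1413 0.1407 [ 0.4 -0.1 -7.8] t 14.66
5 low 0.1391 -2.1 turn F [-0.5  0.2 -3.6] -0.04 pull z 0.1413 0.1407 [ 2.2 -0.6 -8.7] t 15.57
6 low 0.1391 -3.0 turn F [-0.6  0.4 -2.9] 0.03 pull z 0.1413 0.1407 [ 0.5 -0.4 -8. ] t 16.48
7 low 0.1391 -2.2 turn F [-0.4 -0.2 -2.2] 0.0 pull z 0.1413 0.1407 [ 1.1 -0.1 -7.7] t 17.38
8 low 0.1391 -1.9 turn F [-0.4 -0.  -2.7] -0.03 pull z 0.1413 0.1407 [ 1.8 -0.5 -7.8] t 18.29
9 low 0.1391 -2.9 turn F [-0.3  0.8 -3.7] -0.01 pull z 0.1413 0.1407 [ 0.5 -1.2 -7.2] t 19.2
10 low 0.1391 -2.8 turn F [ 0.3 -0.  -3.8] 0.01 pull z 0.1413 0.1408 [-0.1 -0.7 -7.1] t 20.11
11 low 0.139 -2.8 turn F [-0.2 -0.1 -3. ] 0.08 pull z 0.1419 0.1424 [ 0.6  0.2 -2.9] t 21.63
FREE 1.2920304748437335
```

It came free at 1.21 rad. I'll draw it straight out.

```bash
python3 - <<'E'
from h import *
from bench import env
c=[.553,-.135]
for z,s in((.150,.03),(.165,.04),(.30,.12)):
    hit=env.line_to([*c,z],max_speed=s,contact_N=12); print(hit,env.get_eef_pos(),env.get_force().round(1),env.get_torque().round(2),env.get_time_s())
    if hit: break
print(env.get_grip_width())
snap(env,"scene","s2")
E
python3 - <<'E'
from h import *
ds={n:dict(np.load(f"pics/{n}0.npz")) for n in("top","scene")}
for n,d in ds.items():
    m=cv2.inRange(hsv(d),(100,130,25),(128,255,255)); m=cv2.morphologyEx(m,cv2.MORPH_CLOSE,np.ones((25,25)))
    k=[k for k in blobs(m,3000)][0]; h=cv2.convexHull(k)
    print(n,cv2.approxPolyDP(h,4,True)[:,0].tolist())
E
```

```text
False [ 0.55324362 -0.13511253  0.15081819] [-1.1  0.2 -1.2] [0.1 0.2 0.1] 22.05
False [ 0.55305022 -0.13502744  0.16535684] [-0.1  0.1 -3.5] [ 0.02 -0.    0.07] 22.575
False [ 0.55238472 -0.13481799  0.29872857] [-0.7  0.9 -2.7] [-0.01  0.03 -0.04] 23.85
0.029094252207732728
top [[289, 224], [297, 298], [183, 309], [178, 235]]
scene [[354, 170], [410, 186], [409, 206], [368, 262], [332, 249], [307, 225]]
```

View pics/s2.png

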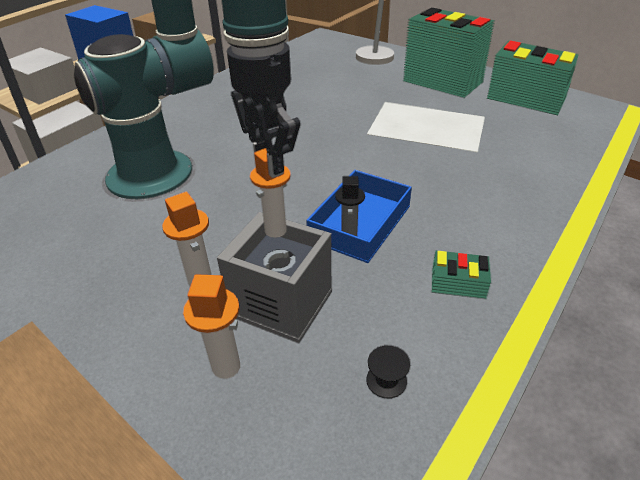

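The canister is out and hanging upright at (272,195), with the collar's slots visible at (280,260). The old filter stands at (350,208), the board stack and the reel at (388,370) have not moved. I'll check the bin corners in two views.

Run:
```python
from h import *
t,s=[dict(np.load(f"pics/{n}0.npz")) for n in("top","scene")]
T=[[178,235],[289,224.5],[183,309],[297,298]]; 
for a,b in zip(T,[[410.5,186],None,[354,170],[307,222]]):
    print(a,plane(t,[a],.055).round(4),tri(t,a,s,b) if b else "")
W=plane(t,T,.055)[:,:2]; print("centre",W.mean(0),[np.linalg.norm(W[i]-W[j]).round(4) for i,j in((0,1),(2,3),(0,2),(1,3))])
yx=(W[0]-W[1])+(W[2]-W[3]); yaw=np.arctan2(yx[1],yx[0])-np.pi/2; print("yaw deg",np.degrees(yaw))
c=W.mean(0)
for ly in (.045,.05): print(ly,c+[-np.sin(yaw)*ly,np.cos(yaw)*ly])
# old head: black on top view, two-view
p=[]
for d,roi in((t,(245,240,282,280)),(s,(335,165,368,210))):
    x0,y0,x1,y1=roi; g=cv2.cvtColor(d["pixels"],cv2.COLOR_RGB2GRAY)
    h=hsv(d)[y0:y1,x0:x1]; m=cv2.inRange(h,(0,0,0),(180,120,75)); k=blobs(m,20)[0]
    b=cv2.boundingRect(k); print("old",(b[0]+x0,b[1]+y0,b[2],b[3])); p.append(cv2.minEnclosingCircle(k)[0]+np.array([x0,y0]))
print(p,plane(t,[p[0]],.111).round(4),tri(t,p[0],s,[350,196]))
```

```text
[178, 235] [[0.5923 0.2477 0.055 ]] (array([0.5921399 , 0.24678922, 0.05814468]), np.float64(0.0004120319204063631))
[289, 224.5] [[0.6153 0.0415 0.055 ]] 
[183, 309] [[0.4562 0.2325 0.055 ]] (array([0.45616631, 0.23222269, 0.05571566]), np.float64(0.0002272714835763375))
[297, 298] [[0.4808 0.0237 0.055 ]] (array([0.48166083, 0.02459434, 0.05292988]), np.float64(0.0024869745575318253))
centre [0.53612859 0.13634009] [np.float64(0.2075), np.float64(0.2103), np.float64(0.1369), np.float64(0.1356)]
yaw deg 6.538386659408377
0.045 [0.5310045 0.1810474]
0.05 [0.53043515 0.18601488]
old (246, 245, 33, 33)
old (335, 176, 30, 34)
[array([262.38513565, 261.08108139]), array([349.5, 192.5])] [[0.5447 0.081  0.111 ]] (array([0.54522149, 0.08167563, 0.10901807]), np.float64(0.0012511084075398546))
```

Run:
```python
from h import *
from bench import env
b=[.531,.184]; yaw=1.29203
p=env.get_eef_pos(); env.line_to([.553,-.135,.31],max_speed=.1)
env.line_to([*b,.31],down(yaw),max_speed=.16); print(env.get_eef_pos(),env.get_orientation(),down(yaw),env.get_q().round(2),env.get_time_s())
env.line_to([*b,.16],max_speed=.12); env.line_to([*b,.136],max_speed=.04); env.hold(.2)
print(env.get_eef_pos(),env.get_force().round(1),env.get_time_s())
snap(env,"scene","s3")
z=.135
while z>.127:
    z-=.0005; env.line_to([*b,z],max_speed=.01); env.hold(.08); f=env.get_force(); a=env.get_eef_pos()[2]; print(round(z,4),a.round(4),f.round(1))
    if f[2]>-.5 and a>z+.0003: break
print(env.get_time_s())
```

```text
[0.53113007 0.18333143 0.31001951] [ 2.50917305e+00  1.88998044e+00 -2.31291726e-04] [2.50852761e+00 1.89126773e+00 1.15806748e-16] [ 0.29  0.02  1.77 -0.    1.36  0.57] 26.3
[0.5312984  0.18407117 0.13637881] [-0.1 -0.2 -2.7] 28.65
0.1345 0.1345 [-0.3  0.  -2.7]
0.134 0.134 [ 0.9 -0.1 -3.4]
0.1335 0.1335 [-0.4 -0.6 -3.4]
0.133 0.133 [-0.1 -0.4 -2.9]
0.1325 0.1325 [ 0.4  0.7 -1.8]
0.132 0.132 [ 0.1  0.  -2.5]
0.1315 0.1317 [ 0.8  0.4 -1. ]
0.131 0.1316 [-2.4  0.   3.2]
31.4167
```

View pics/s3.png

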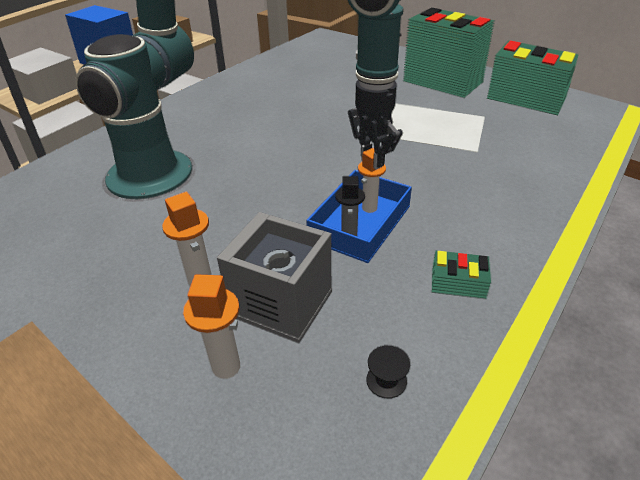

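The canister is in the bin's far (+y) half at (371,185), and the old filter at (350,205) is untouched. The foot touched the floor at TCP z = 0.1316, as predicted. I'll unload, release, retreat and check.

Run:
```python
from h import *
from bench import env
b=[.531,.184]
env.line_to([*b,.1314],max_speed=.01); env.hold(.15); print(env.get_force().round(1))
env.set_gripper(.05); env.hold(.2); print(env.get_grip_width(),env.get_force().round(1))
env.line_to([*b,.19],max_speed=.08); env.line_to([*b,.32],max_speed=.2)
env.goto([.45,.45,.32],down(1.29)); env.hold(.3)
a=snap(env,"top","t4"); s=snap(env,"scene","s4"); print(env.get_time_s(),env.get_force().round(1))
cv2.imwrite("pics/end.png",np.hstack([cv2.resize(s["pixels"][130:300,270:440,::-1],(390,390)),cv2.resize(a["pixels"][200:330,160:320,::-1],(400,390))]))
```

```text
[-1.   0.6  2.9]
0.05021939390872601 [ 0.3  0.6 -0.2]
35.5083 [-0.3  0.7 -0.4]
```

View pics/end.png

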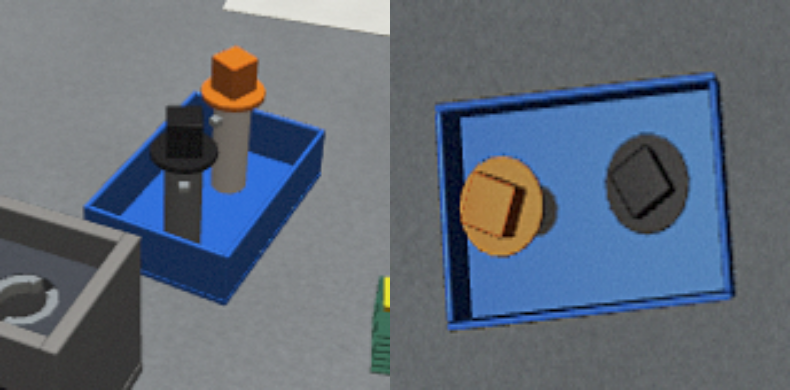

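Both filters stand upright in the bin, the orange-headed one in the +y half and clear of the walls and the old filter. The arm is clear.

```bash
python3 -c "
from bench import env
print(env.sign_off())"
```

```text
the job is handed in; nothing more can be done
None
```

The canister came free 1.21 rad counter-clockwise and was drawn straight out; it now stands upright in the bin's empty half, with the old filter still standing beside it, and the job was handed in at about 35.5 s.

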